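# Empty the tumbling drum and pack the arch models

## Robot

A 6-joint arm with a two-finger parallel gripper is mounted at the origin on the work surface. World frame = base frame: x ahead of the robot, y to its left, z up, the work surface at z = 0. Lengths are in mm, angles in rad, forces in N, time in s.
With the tool pointing down it reaches from about 400 to 925 mm from the base axis. Payload 12.5 kg.
Tool frame: the origin (TCP) lies between the finger pads; the fingertips stand env.tip_extent ahead of it and the grasp point (between the pads) lies 11 mm behind it (env.tip_extent is the distance from the TCP to the fingertips, in mm); z points along the fingers, y is the line along which they close (so a half turn about z gives the same grasp; the last joint's range is limited). The gripper opens to 95 mm and grips with 3 to 60 N. Pads are 20 mm wide; open, the fingers measure 119 mm over their backs; the gripper's body (75 mm by 180 mm) begins 59 mm behind the grasp point.
Start: joints at [1.008, 0.491, 1.559, -0, 1.092, -0.106], TCP at [275.661, 560.943, 222.661] pointing down, gripper open.
Joint ranges: [-3.1, 3.1], [-0.84, 2.19], [0.05, 2.79], [-1.13, 4.28], [0.06, 2.93], [-2.69, 2.69]. Speed limits (rad/s): [2.22, 2.22, 2.79, 3.14, 3.14, 3.14].

## Interface

Orientations are given as [roll, pitch, yaw] about the fixed x, y, z axes, in that order (R = Rz(yaw) Ry(pitch) Rx(roll)).
In Python, from cell import env gives the robot as it stands.
- The arm moves only by the tool carry_out, never from a script. Its argument "motion" is a list of rows, each a list of 5 numbers: the shift along the tool's x, y, z in mm, then the turn about the tool's z in degrees, then the closure, from 0 (fully open) to 1 (shut). A call has 1 to 12 rows; each row shifts and turns the commanded pose from where the row before left it, along the tool's axes as they then stand; what a row does not reach is not made up. A row lasts 1/10 s, in which the tool goes at most 50 mm and 8.59 degrees, less where a joint would pass 70% of its speed; a pose out of reach is approached as far as the arm can. A call with a gripper value outside its range is refused whole. The fingers move at their own pace and stop on an object; the grip force is fixed at half the most. Time passes only in rows, so rows that do not move let the fingers close. It gives the time, the measured TCP pose, the force, the opening and the grip force at its end, in the units of the state.
- env.state(): the state, without advancing time (a new reading comes with each control period).
- env.read_camera(name): name is "scene" or "top" or "wrist"; returns a dict with "color" (400x640x3 uint8, red, green, blue), "K" (3x3 intrinsics, pixels), "R" (3x3) and "t" (3): a world point X has camera coordinates R X + t; the wrist camera has in their place "hand_eye" (4x4, takes a point from camera to tool coordinates, whose origin is the TCP and whose axes are the flange's). Camera axes: x right, y down, z forward; pixel columns grow to the right and rows downward; lengths in mm; the calibration is good to about 2 mm. The wrist camera is an equidistant fisheye: a pixel r from the principal point sees the ray r / f radians off the axis. A picture is of the moment at which its call begins: read the wrist's pose just before it. There is no depth.
- env.job_done(): hands the job in; it is judged then, once.
The state is a dict: "t": time; "joints": joint angles; "qvel": joint speeds; "tau": joint torques, N m; "eef_pos": TCP position; "tcp_rot": TCP orientation; "ft_force": force on the tool from outside, world axes, zero at the start; "moment": the same for the moment, N m; "opening": opening from 0.0 (shut) to 1.0 (fully open); "grip_force": force on a finger pad.
Only numpy, scipy, OpenCV 4.12 (cv2) and the standard library are available. Lean on these libraries where they do the work, as an engineer would, in place of code of your own. Each camera call takes 0.05 s, during which the arm holds its last target. There are 200 camera calls.

## Task

Tip the tumbling drum by its lever so that both printed arch models slide out into its catch tray, and stand the drum upright again. Then collect the two models from the tray and set them down in the carry tote, one in each compartment; do not drop them in, and leave the other things on the counter where they are.

Things in the scene. Friction and masses are not known exactly. Their poses are not given: they have to be found in the camera images.
- tumbler: fixed grey stand of the drum, with steel chute and catch tray in one. Origin on the counter below the axle; x along the axle, pours towards -y. Base and drum at y -0.02 to 0.13 m; two posts 150 mm high at x +-76 mm; polished chute slopes from y = 0 (118 mm high) by y = -50 (44 mm) to -95 mm, then the tray. The lever is outside the post on the -x (robot's) side
- drum (a joint): angle of the open aluminium drum about its axle: 0 = upright on its rest, mouth up; grows as it tips to the tray; stop at 2.3 (mouth steeply down over the chute). Stays where it is left (stiff axle, about 8 N at the lever). 120 mm across the mouth, 105 mm deep, axle at the front edge of its rim. The models slide out at about 1.8 to 2.2 rad
- drum_hinge (a point): middle of the drum's axle, 135 mm above the counter; axes as tumbler
- drum_handle (a point): grip point on the lever's black round bar (12 mm thick, level, parallel to the axle), 140 mm to the -x side of drum_hinge, 95 mm from the axle line, 28 mm from the bar's free end. At joint 0 it is 86 mm behind (+y) and 40 mm above the axle; it swings over the top to 88 mm in front and 36 mm above at 2.3. Pinch it from above, closing along tumbler y; it can turn in the fingers
- tray_in (a point): centre of the tray's inner floor, 5 mm above the counter; axes as tumbler. Inside 170 mm (x) by 190 mm (y), thin steel walls with their rim 18 mm above the counter (13 mm above the floor); the chute comes in at the +y end
- model_a: beige printed-resin dental arch model, chunky. Base 18 mm high, 66 mm along its y (44 mm at the +x end), 48 mm along its x (-24 to +24); a U-shaped row of teeth on top (closed end +x, about 2.5 mm inside the base edges), 32 mm high in all. Mass about 75 g. Origin at the centre of its underside, z out through the teeth. Starts in the drum
- model_a_mid (a point): middle of model_a, 16 mm above its underside
- model_b: second model, same as model_a, starts in the drum on top of it
- model_b_mid (a point): middle of model_b, 16 mm above its underside
- tote: white open carry tote, 216 mm (its x) by 112 mm (its y), rim 30 mm high, 4 mm walls, floor 4 mm thick, one 4 mm divider across the middle making two compartments of 102 x 104 mm. Mass 0.8 kg, loose. Origin at the centre of its underside. Stands to the right or to the left of the tumbler
- tote_near (a point): centre of the floor of the tote's -x compartment (4 mm above its underside), axes as the tote
- tote_far (a point): centre of the floor of the tote's +x compartment (4 mm above its underside), axes as the tote
- holder: bystander: spring-clip holder, 90 mm square steel foot, post and clip pinching a pink acrylic retainer, 190 mm high. Origin at the underside's centre. On the side where the tote is not
- hemostat: bystander: gold-toned hemostat lying flat, 150 mm long along its x, 65 mm wide at the finger rings, 11 mm high
- finger_rest: bystander: violet silicone finger rest 78 x 42 x 27 mm
- gauge: bystander: steel measuring gauge lying flat, 130 x 46 x 14 mm
- tin: bystander: closed round aluminium tin, 71 mm across, 28 mm high
- bottle: bystander: small white bottle, 36 mm across, 100 mm high

How it is judged:
By the outcome, as a careful person would: the job done as asked, in the order asked, and still so for the second after the job is handed in, with the robot touching nothing.
It also fails if it takes over 72 s, if anything falls off the work surface, if the arm or the gripper's body presses on something with over 40 N, if the wrist force passes 120 N, or if a joint passes its speed limit or range.

## Working session

There is one attempt and no reset: what is moved stays moved. The work goes in short steps, Python scripts to look and compute and a tool call to move; the robot and the scene stay as the last step left them, time stands still between calls to the robot, and variables do not carry over. Pictures are saved under pics/ and viewed, at most 10 in all, crops included, and the job is handed in when it is done.

Besides the shell and the picture viewer there is one more tool, called after "Call:" as name(argument=value, ...) on one line, values as JSON. carry_out: Moves the arm, as the interface text tells. Its arguments: {"type":"object","properties":{"motion":{"type":"array"}},"required":["motion"]}

```bash
ls; mkdir -p pics
python3 - <<'E'
from cell import env
import cv2
print(env.state(), env.tip_extent)
for n in("scene","top"):
    c=env.read_camera(n); print(n,c["K"],c["R"],c["t"])
    cv2.imwrite(f"pics/{n}0.png",c["color"][:,:,::-1])
E
```

```text
pics
{'t': 0.0, 'joints': array([ 1.00838811e+00,  4.91596928e-01,  1.55946117e+00, -9.45891871e-06,
        1.09169887e+00, -1.05597038e-01]), 'qvel': array([-6.14411807e-05,  7.50077091e-06, -1.87505474e-04, -2.18181730e-03,
        7.56079117e-04,  1.41938801e-04]), 'tau': array([ 2.19750822e-03, -6.12652659e+01, -2.58177084e+01,  6.93114591e-02,
        4.82737343e-02, -1.89269936e-04]), 'eef_pos': array([275.53162597, 560.72053209, 222.03449217]), 'tcp_rot': array([-3.14043394e+00, -1.14377729e-04,  2.68478577e+00]), 'ft_force': array([ 0.76113439, -0.00453355,  0.40084194]), 'moment': array([-0.01959208,  0.00085466, -0.0154437 ]), 'grip_force': 0.0, 'opening': 0.9950750276766539} 8.0
scene [[446.9807488    0.         326.47806496]
 [  0.         446.9807488  199.97351975]
 [  0.           0.           1.        ]] [[-0.64877916  0.76084974 -0.01390225]
 [ 0.48427328  0.39871148 -0.77878658]
 [-0.58699658 -0.51199299 -0.6271349 ]] [ 366.61140551 -143.33710502 1597.29175022]
top [[378.08339057   0.         317.84382999]
 [  0.         378.08339057 199.96946378]
 [  0.           0.           1.        ]] [[-0.02241583 -0.99954286  0.02028775]
 [-0.99176937  0.01967358 -0.12651669]
 [ 0.12605972 -0.02295674 -0.99175699]] [ -1.33609303 553.50099714 927.6453078 ]
```

View pics/top0.png

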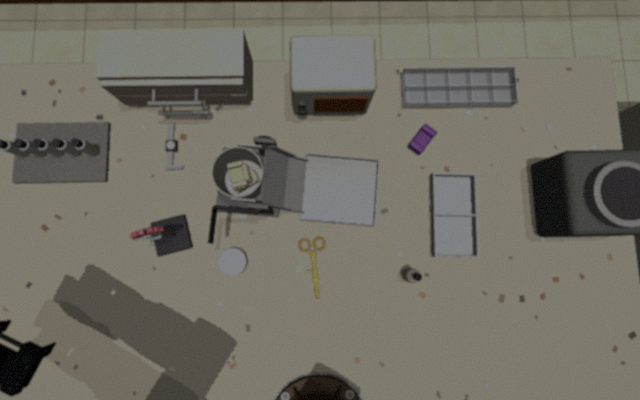

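View pics/scene0.png

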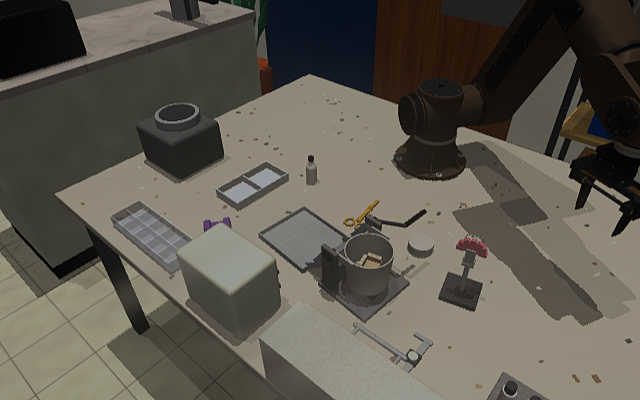

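The top view shows the drum at (238,173), lever bar at (212,225), tray about (301–378, 155–225), tote (432–476, 174–257), tin (233,261), hemostat (313,265). The tumbler's x axis is roughly world +x, and it pours towards -y.

Run:
```python
import cv2
a=cv2.imread("pics/top0.png")[125:275,200:485]
a=cv2.resize(a,None,fx=2.8,fy=2.8,interpolation=cv2.INTER_CUBIC)
b=cv2.convertScaleAbs(a,alpha=1.3)
cv2.imwrite("pics/crop1.png",b)
```

```text
(no output)
```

View pics/crop1.png

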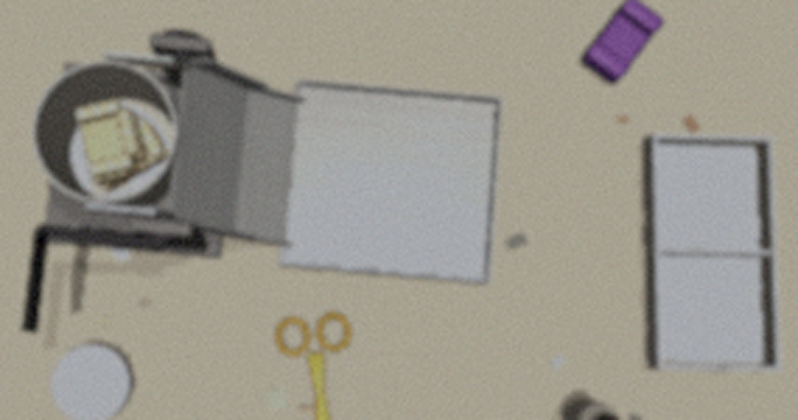

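The crop shows the tray rim corners at crop pixels (299,83),(499,100),(487,282),(282,265), tote rim corners at (647,137),(769,141),(775,366),(651,366), and the lever bar from (40,229) to (29,329).

```bash
cat > h.py <<'E'
import numpy as np, cv2
from cell import env
def back(c,uv,z):
    uv=np.atleast_2d(uv).astype(float)
    d=np.c_[uv,np.ones(len(uv))]@np.linalg.inv(c["K"]).T@c["R"]
    o=-c["R"].T@c["t"]
    return o+d*((z-o[2])/d[:,2])[:,None]
def proj(c,X):
    p=(np.atleast_2d(X)@c["R"].T+c["t"])@c["K"].T
    return p[:,:2]/p[:,2:]
def crop(uv): return (np.array(uv)+.5)/2.8-.5+np.array([200,125])
def fit(M,W):
    a=M-M.mean(0);b=W-W.mean(0)
    th=np.arctan2((a[:,0]*b[:,1]-a[:,1]*b[:,0]).sum(),(a*b).sum())
    R=np.array([[np.cos(th),-np.sin(th)],[np.sin(th),np.cos(th)]])
    t=W.mean(0)-R@M.mean(0)
    return th,R,t,W-(M@R.T+t)
E
python3 - <<'E'
from h import *
np.set_printoptions(precision=1,suppress=True)
c=env.read_camera("top")
W=back(c,crop([(299,83),(499,100),(487,282),(282,265)]),18)[:,:2];print(W,np.linalg.norm(np.diff(W,axis=0),axis=1))
M=np.array([(87,-95),(87,-287),(-87,-287),(-87,-95)],float)
th,R,t,r=fit(M,W);print("tumbler",th,t,r)
for n,p in dict(handle=(-140,86),handle23=(-140,-88),tray=(0,-190),hinge=(0,0)).items(): print(n,R@p+t)
print("lever seen",back(c,crop([(40,229),(29,329)]),175))
print("pred handle crop px",(proj(c,[*(R@(-140,86)+t),175])-[200,125]+.5)*2.8-.5)
W=back(c,crop([(647,137),(769,141),(775,366),(651,366)]),30)[:,:2];print(W,np.linalg.norm(np.diff(W,axis=0),axis=1))
M=np.array([(108,56),(108,-56),(-108,-56),(-108,56)],float)
th,R,t,r=fit(M,W);print("tote",th,t,r,R@(-53,0)+t,R@(53,0)+t)
cs=env.read_camera("scene")
print(proj(cs,np.c_[W,[30]*4]))
E
```

```text
[[ 677.2   13.8]
 [ 657.5 -174.1]
 [ 486.6 -155.7]
 [ 506.2   32.6]] [188.9 171.9 189.3]
tumbler -0.10593873519452374 [602.1 119.1] [[-1.4 -1.6]
 [-0.7  1.4]
 [ 1.4  1.4]
 [ 0.7 -1.2]]
handle [472.  219.4]
handle23 [453.6  46.4]
tray [582.  -69.9]
hinge [602.1 119.1]
lever seen [[525.9 214.6 175. ]
 [449.5 222.  175. ]]
pred handle crop px [[ 32.8 299.3]]
[[ 617.2 -308.2]
 [ 611.4 -422.1]
 [ 404.4 -412. ]
 [ 407.  -299.1]] [114.1 207.2 113. ]
tote -0.04404024824465102 [ 510.  -360.4] [[-3.1  1. ]
 [-4.1 -1.1]
 [ 4.8 -0.5]
 [ 2.4  0.6]] [ 457.1 -358. ] [ 563.  -362.7]
[[239.  203. ]
 [217.  187.8]
 [266.1 161.1]
 [288.9 173.4]]
```

Call:
carry_out(motion=[[0,0,-20,-6.7,0],[0,0,-20,-6.7,0],[0,0,-20,-6.7,0],[-25.9,-35.4,0,0,0],[-25.9,-35.4,0,0,0],[-25.9,-35.4,0,0,0],[-25.9,-35.4,0,0,0],[-25.9,-35.4,0,0,0],[-25.9,-35.4,0,0,0],[-25.9,-35.4,0,0,0],[-25.9,-35.4,0,0,0],[-25.9,-35.4,0,0,0]])

```text
t: 1.4
eef_pos: [474.3, 217.8, 282.7]
tcp_rot: [3.141, 0.0, 3.036]
ft_force: [-0.3, 0.7, -0.2]
opening: 0.997
grip_force: 0.0
```

```bash
cat >> h.py <<'E'
from scipy.spatial.transform import Rotation as Ro
def wrist():
    s=env.state(); c=env.read_camera("wrist")
    T=np.eye(4);T[:3,:3]=Ro.from_euler("xyz",s["tcp_rot"]).as_matrix();T[:3,3]=s["eef_pos"]
    return c,T@c["hand_eye"],s
def wback(c,T,uv,z):
    K=c["K"];out=[]
    for u,v in np.atleast_2d(uv):
        a=np.array([u-K[0,2],v-K[1,2]]);r=np.hypot(*a);th=r/K[0,0]
        d=T[:3,:3]@np.r_[a/max(r,1e-9)*np.sin(th),np.cos(th)]
        out.append(T[:3,3]+d*(z-T[2,3])/d[2])
    return np.array(out)
def wproj(c,T,X):
    K=c["K"];p=(np.atleast_2d(X)-T[:3,3])@T[:3,:3]
    r=np.hypot(p[:,0],p[:,1]);th=np.arctan2(r,p[:,2])
    return np.c_[p[:,0]/r*th*K[0,0]+K[0,2],p[:,1]/r*th*K[0,0]+K[1,2]]
E
python3 - <<'E'
from h import *
c,T,s=wrist(); np.save("pics/T1.npy",T)
print(c["K"],c["hand_eye"]); cv2.imwrite("pics/w1.png",c["color"][:,:,::-1])
print(wproj(c,T,[[474,219.4,175],[446.5,222.4,175],[526,214,175]]))
E
```

```text
[[309.70691629   0.         314.35846895]
 [  0.         309.70691629 201.0865699 ]
 [  0.           0.           1.        ]] [[-2.84013399e-04 -9.55808428e-01 -2.93990082e-01  8.35049584e+01]
 [ 9.99999558e-01 -5.35070829e-04  7.73536078e-04  3.41775142e-01]
 [-8.96657820e-04 -2.93989732e-01  9.55808157e-01 -1.61841366e+02]
 [ 0.00000000e+00  0.00000000e+00  0.00000000e+00  1.00000000e+00]]
[[315.4293895  201.18899057]
 [315.53369127 171.38819905]
 [315.51305851 252.73098562]]
```

View pics/w1.png

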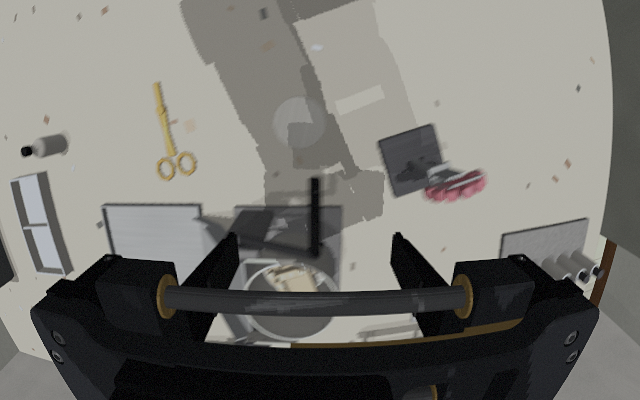

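The bar appears from its free end (315,178) to the elbow (315,255), centred between the fingers. I shift 4 mm along +x, go down and grip.

Call:
carry_out(motion=[[-4,1.5,30,0,0],[0,0,40,0,0],[0,0,38.5,0,0],[0,0,10,0,0],[0,0,0,0,1],[0,0,0,0,1],[0,0,0,0,1],[0,0,0,0,1],[0,0,0,0,1],[0,0,0,0,1],[0,0,0,0,1],[0,0,0,0,1]])

```text
t: 2.65
eef_pos: [477.9, 220.5, 164.2]
tcp_rot: [3.142, 0.0, 3.036]
ft_force: [-0.6, 0.1, 0.1]
opening: 0.387
grip_force: 0.0
```

Run:
```python
import numpy as np
f=0.436+np.linspace(0,2.3,25)
d=np.diff(np.c_[94.8*np.cos(f),94.8*np.sin(f)],axis=0)
print([[0,round(a,1),round(-b,1),0,1] for a,b in d])
```

```text
[[0, np.float64(-4.2), np.float64(-8.0), 0, 1], [0, np.float64(-5.0), np.float64(-7.6), 0, 1], [0, np.float64(-5.7), np.float64(-7.1), 0, 1], [0, np.float64(-6.3), np.float64(-6.5), 0, 1], [0, np.float64(-6.9), np.float64(-5.9), 0, 1], [0, np.float64(-7.5), np.float64(-5.2), 0, 1], [0, np.float64(-7.9), np.float64(-4.4), 0, 1], [0, np.float64(-8.3), np.float64(-3.7), 0, 1], [0, np.float64(-8.6), np.float64(-2.9), 0, 1], [0, np.float64(-8.9), np.float64(-2.0), 0, 1], [0, np.float64(-9.0), np.float64(-1.2), 0, 1], [0, np.float64(-9.1), np.float64(-0.3), 0, 1], [0, np.float64(-9.1), np.float64(0.6), 0, 1], [0, np.float64(-9.0), np.float64(1.4), 0, 1], [0, np.float64(-8.8), np.float64(2.3), 0, 1], [0, np.float64(-8.5), np.float64(3.1), 0, 1], [0, np.float64(-8.2), np.float64(3.9), 0, 1], [0, np.float64(-7.8), np.float64(4.7), 0, 1], [0, np.float64(-7.3), np.float64(5.4), 0, 1], [0, np.float64(-6.7), np.float64(6.1), 0, 1], [0, np.float64(-6.1), np.float64(6.7), 0, 1], [0, np.float64(-5.5), np.float64(7.3), 0, 1], [0, np.float64(-4.7), np.float64(7.7), 0, 1], [0, np.float64(-4.0), np.float64(8.2), 0, 1]]
```

Still closing; finish the grip.

Call:
carry_out(motion=[[0,0,0,0,1],[0,0,0,0,1],[0,0,0,0,1],[0,0,0,0,1],[0,0,0,0,1],[0,0,0,0,1]])

```text
t: 3.25
eef_pos: [477.9, 220.4, 164.1]
tcp_rot: [-3.141, -0.0, 3.036]
ft_force: [0.3, -1.3, 0.6]
opening: 0.118
grip_force: 30.0
```

Call:
carry_out(motion=[[0,-4.2,-8.0,0,1],[0,-5.0,-7.6,0,1],[0,-5.7,-7.1,0,1],[0,-6.3,-6.5,0,1],[0,-6.9,-5.9,0,1],[0,-7.5,-5.2,0,1],[0,-7.9,-4.4,0,1],[0,-8.3,-3.7,0,1],[0,-8.6,-2.9,0,1],[0,-8.9,-2.0,0,1],[0,-9.0,-1.2,0,1],[0,-9.1,-0.3,0,1]])

```text
t: 4.45
eef_pos: [468.9, 134.8, 220.7]
tcp_rot: [3.138, 0.002, 3.035]
ft_force: [-1.6, 11.0, 8.7]
opening: 0.119
grip_force: 30.0
```

Call:
carry_out(motion=[[0,-9.1,0.6,0,1],[0,-9.0,1.4,0,1],[0,-8.8,2.3,0,1],[0,-8.5,3.1,0,1],[0,-8.2,3.9,0,1],[0,-7.8,4.7,0,1],[0,-7.3,5.4,0,1],[0,-6.7,6.1,0,1],[0,-6.1,6.7,0,1],[0,-5.5,7.3,0,1],[0,-4.7,7.7,0,1],[0,-2.0,4.0,0,1]])

```text
t: 5.65
eef_pos: [459.6, 50.5, 166.1]
tcp_rot: [3.141, 0.0, 3.035]
ft_force: [-2.4, 4.9, 4.7]
opening: 0.117
grip_force: 30.0
```

Call:
carry_out(motion=[[0,-1.0,2.5,0,1],[0,0,0,0,1],[0,0,0,0,1],[0,0,0,0,1],[0,0,0,0,1],[0,0,0,0,1],[0,0,0,0,1],[0,0,0,0,1]])

```text
t: 6.45
eef_pos: [459.5, 49.4, 163.4]
tcp_rot: [-3.142, -0.0, 3.036]
ft_force: [-5.2, -0.4, 6.8]
opening: 0.119
grip_force: 30.0
```

Run:
```python
from h import *
a=env.read_camera("top")["color"][125:275,200:485,::-1]
cv2.imwrite("pics/crop2.png",cv2.convertScaleAbs(cv2.resize(a,None,fx=2.8,fy=2.8,interpolation=cv2.INTER_CUBIC),alpha=1.0))
```

```text
(no output)
```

View pics/crop2.png

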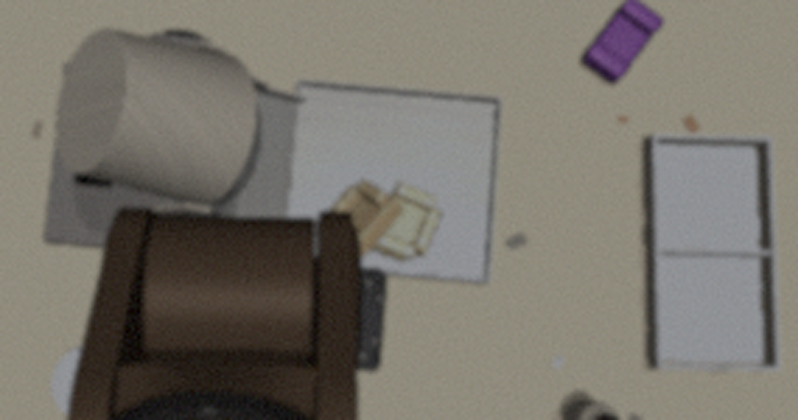

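Both models lie in the tray, one at crop (360,215) leaning against the other at (410,220). Now I return the drum.

Call:
carry_out(motion=[[0,3.0,-6.5,0,1],[0,4.7,-7.7,0,1],[0,5.5,-7.3,0,1],[0,6.1,-6.7,0,1],[0,6.7,-6.1,0,1],[0,7.3,-5.4,0,1],[0,7.8,-4.7,0,1],[0,8.2,-3.9,0,1],[0,8.5,-3.1,0,1],[0,8.8,-2.3,0,1],[0,9.0,-1.4,0,1],[0,9.1,-0.6,0,1]])

```text
t: 7.7
eef_pos: [469.5, 134.0, 220.5]
tcp_rot: [-3.141, 0.003, 3.036]
ft_force: [3.4, -4.7, -3.0]
opening: 0.116
grip_force: 30.0
```

Call:
carry_out(motion=[[0,9.1,0.3,0,1],[0,9.0,1.2,0,1],[0,8.9,2.0,0,1],[0,8.6,2.9,0,1],[0,8.3,3.7,0,1],[0,7.9,4.4,0,1],[0,7.5,5.2,0,1],[0,6.9,5.9,0,1],[0,6.3,6.5,0,1],[0,5.7,7.1,0,1],[0,5.0,7.6,0,1],[0,4.2,8.0,0,1]])

```text
t: 8.9
eef_pos: [478.2, 220.8, 164.1]
tcp_rot: [-3.141, 0.001, 3.036]
ft_force: [-7.6, -31.9, 45.2]
opening: 0.117
grip_force: 30.0
```

Call:
carry_out(motion=[[0,0.5,1.5,0,1],[0,0,0,0,1],[0,0,0,0,1]])

```text
t: 9.2
eef_pos: [477.9, 220.5, 162.9]
tcp_rot: [-3.14, 0.0, 3.036]
ft_force: [0.3, -10.9, 8.0]
opening: 0.117
grip_force: 30.0
```

Call:
carry_out(motion=[[0,0,0,0,0],[0,0,0,0,0],[0,0,0,0,0],[0,0,0,0,0],[0,0,-30,0,0],[0,0,-45,0,0],[0,0,-45,0,0],[0,-40,0,0,0],[-12,-45,0,0,0],[-12,-45,0,0,0],[-12,-45,0,0,0],[-12,-45,0,0,0]])

```text
t: 10.4
eef_pos: [502.3, -4.4, 282.7]
tcp_rot: [3.141, 0.0, 3.036]
ft_force: [0.6, 0.2, 0.5]
opening: 0.992
grip_force: 0.0
```

Call:
carry_out(motion=[[-12,-40,0,0,0],[0,-20,0,0,0],[0,0,0,0,0],[0,0,0,0,0]])

```text
t: 10.8
eef_pos: [507.9, -63.4, 282.5]
tcp_rot: [3.141, -0.0, 3.035]
ft_force: [0.3, -0.4, -0.3]
opening: 1.001
grip_force: 0.0
```

Run:
```python
from h import *
c,T,s=wrist(); np.save("pics/T2.npy",T); print(s["eef_pos"])
cv2.imwrite("pics/w2.png",cv2.resize(c["color"][60:320,130:510,::-1],None,fx=2.1,fy=2.1,interpolation=cv2.INTER_CUBIC))
cv2.imwrite("pics/w2full.png",c["color"][:,:,::-1])
```

```text
[507.86758809 -63.43059829 282.48022181]
```

View pics/w2.png

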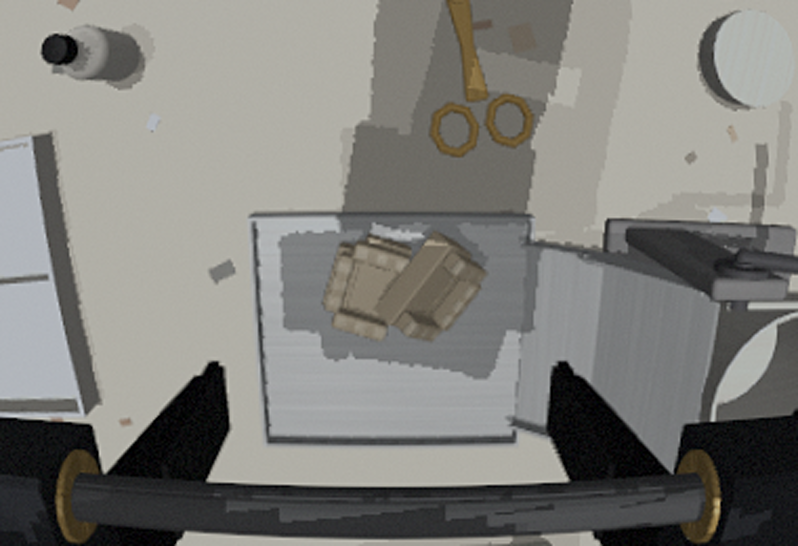

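The view shows the left model at crop (368,288), flat with teeth up. The right one at (432,285) leans on it. I zoom in for the lean.

Run:
```python
import cv2
a=cv2.imread("pics/w2full.png")[160:235,270:375]
cv2.imwrite("pics/w2z.png",cv2.convertScaleAbs(cv2.resize(a,None,fx=7,fy=7,interpolation=cv2.INTER_CUBIC),alpha=1.3))
```

```text
(no output)
```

View pics/w2z.png

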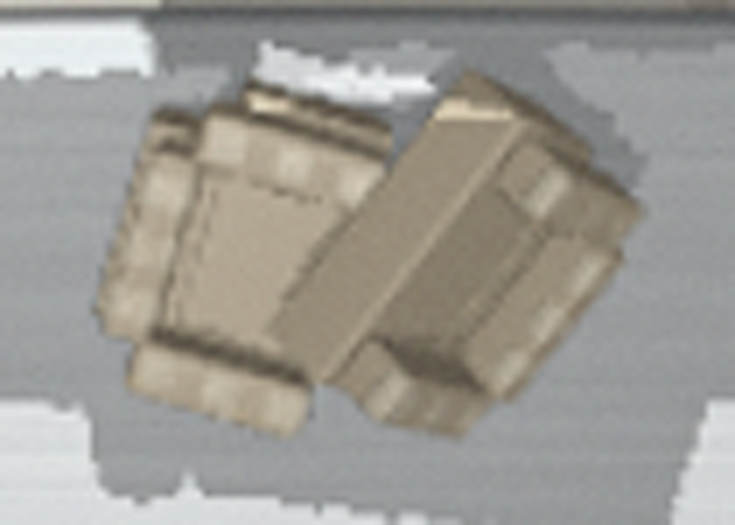

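The zoom shows the left model flat, with its closed end to the left. The right one stands about 55° steep on its closed end, leaning with its underside on the left model's back. I'll drag the left one out by its tooth rows so the other settles flat.

Run:
```python
from h import *
np.set_printoptions(precision=1,suppress=True)
c,T,s=wrist(); T=np.load("pics/T2.npy")
z=lambda p:(np.array(p)+.5)/7-.5+np.array([270,160])
U=wback(c,T,z([(212,110),(385,165)]),37);L=wback(c,T,z([(130,383),(292,435)]),37);F=wback(c,T,z([(155,150),(98,310)]),37)
B=wback(c,T,z([(248,82),(390,125)]),23)
for P in(U,L,F,B): print(P[:,:2],np.degrees(np.arctan2(*(P[1]-P[0])[1::-1])))
d=(U[1]-U[0])[:2]+(L[1]-L[0])[:2];d/=np.linalg.norm(d);n=np.array([-d[1],d[0]])
print("width",(L.mean(0)-U.mean(0))[:2]@n,"base-teeth",(B.mean(0)-U.mean(0))[:2]@n, "d",d)
print("front->back extents",[ (P[:,:2]-F[:,:2].mean(0))@d for P in (U,L)])
m=((U.mean(0)+L.mean(0))/2)[:2]; ctr=F[:,:2].mean(0)+d*21.5; ctr=ctr+n*((m-ctr)@n); print("ctr",ctr)
W=back(env.read_camera("top"),crop([(282,265),(487,282)]),18);print("near wall",W)
print("wrist wall",wback(c,T,[((252)/2.1+130,215/2.1+60),(530/2.1+130,215/2.1+60)],18))
# tool-frame delta for y_tool along n
R=Ro.from_euler("xyz",s["tcp_rot"]).as_matrix()
print("turn options: n in tool frame",R.T@np.r_[n,0],"delta",R.T@(np.r_[ctr,0]-np.r_[s["eef_pos"][:2],0]))
```

```text
[[511.2 -82.6]
 [525.6 -50.6]] 65.7290510551568
[[ 564.7 -105.6]
 [ 579.1  -74.6]] 64.96674796555422
[[ 517.8  -94.5]
 [ 548.8 -109.9]] -26.398292424063165
[[509.3 -75.8]
 [521.  -48.7]] 66.62451980414522
width -58.412024736414054 base-teeth 4.773507083371979 d [0.4 0.9]
front->back extents [array([ 8.6, 43.7]), array([10. , 44.2])]
ctr [543. -83.]
near wall [[ 506.2   32.6   18. ]
 [ 486.6 -155.7   18. ]]
wrist wall [[ 488.5 -152.    18. ]
 [ 508.5   34.3   18. ]]
turn options: n in tool frame [0.9 0.3 0. ] delta [-37.1 -16.2  -0. ]
```

Call:
carry_out(motion=[[-35.8,-19.1,0,0,0.05],[0,0,10,8.35,0.05],[0,0,10,8.35,0.05],[0,0,10,8.35,0.05],[0,0,10,8.35,0.05],[0,0,10,8.35,0.05],[0,0,10,8.35,0.05],[0,0,10,8.35,0.05],[0,0,10,8.35,0.05],[0,0,10,8.35,0.05],[0,0,10,8.35,0.05],[0,0,10,8.35,0.05]])

```text
t: 12.15
eef_pos: [541.7, -85.3, 172.3]
tcp_rot: [3.141, -0.0, 1.428]
ft_force: [0.3, 0.1, 0.6]
opening: 0.953
grip_force: 0.0
```

Call:
carry_out(motion=[[0,0,10,8.35,0.05],[0,0,10,8.35,0.05],[0,0,40,0,0.05],[0,0,30,0,0.05],[0,0,0,0,0.05]])

```text
t: 12.65
eef_pos: [540.1, -85.1, 79.8]
tcp_rot: [-3.136, 0.001, 1.142]
ft_force: [0.5, 0.1, -0.0]
opening: 0.946
grip_force: 0.0
```

Call:
carry_out(motion=[[0,0,30,0,0.05],[0,0,17,0,0.2],[0,0,0,0,1],[0,0,0,0,1],[0,0,0,0,1],[0,0,0,0,1],[0,0,0,0,1],[0,0,0,0,1],[0,0,0,0,1]])

```text
t: 13.55
eef_pos: [542.3, -86.5, 37.2]
tcp_rot: [3.139, -0.001, 1.141]
ft_force: [-0.6, 1.9, 7.1]
opening: 0.637
grip_force: 30.0
```

Call:
carry_out(motion=[[0,0,-1,0,1],[-4,1.5,0,0,1],[-4,1.5,0,0,1],[-4,1.5,0,0,1],[-4,1.5,0,0,1],[-4,1.5,0,0,1],[-4,1.5,0,0,1],[-4,1.5,0,0,1],[-4,1.5,0,0,1],[-4,1.5,0,0,1],[0,0,2,0,1],[0,0,0,0,0.1]])

```text
t: 14.75
eef_pos: [539.0, -125.5, 35.4]
tcp_rot: [3.14, -0.0, 1.141]
ft_force: [0.1, 0.3, -0.0]
opening: 0.681
grip_force: 0.0
```

Call:
carry_out(motion=[[0,0,0,0,0.1],[0,0,0,0,0.1],[0,0,-30,0,0.1],[0,0,-50,0,0],[0,0,-50,0,0],[30,0,-50,0,0],[30,0,-30,0,0],[0,0,0,0,0]])

```text
t: 15.55
eef_pos: [564.1, -72.4, 241.6]
tcp_rot: [3.135, -0.002, 1.143]
ft_force: [-0.6, 0.1, -1.5]
opening: 1.001
grip_force: 0.0
```

Run:
```python
from h import *
c,T,s=wrist(); np.save("pics/T3.npy",T); print(s["eef_pos"],s["tcp_rot"])
m=wproj(c,T,[570,-90,10])[0].astype(int); print(m)
cv2.imwrite("pics/w3full.png",c["color"][:,:,::-1])
x0=max(m[0]-80,0);y0=max(m[1]-60,0);print(x0,y0)
cv2.imwrite("pics/w3z.png",cv2.convertScaleAbs(cv2.resize(c["color"][y0:y0+120,x0:x0+160,::-1],None,fx=5,fy=5,interpolation=cv2.INTER_CUBIC),alpha=1.3))
```

```text
[564.14335277 -72.40477521 241.6075267 ] [ 3.13462224e+00 -1.89971722e-03  1.14315244e+00]
[323 184]
243 124
```

View pics/w3z.png

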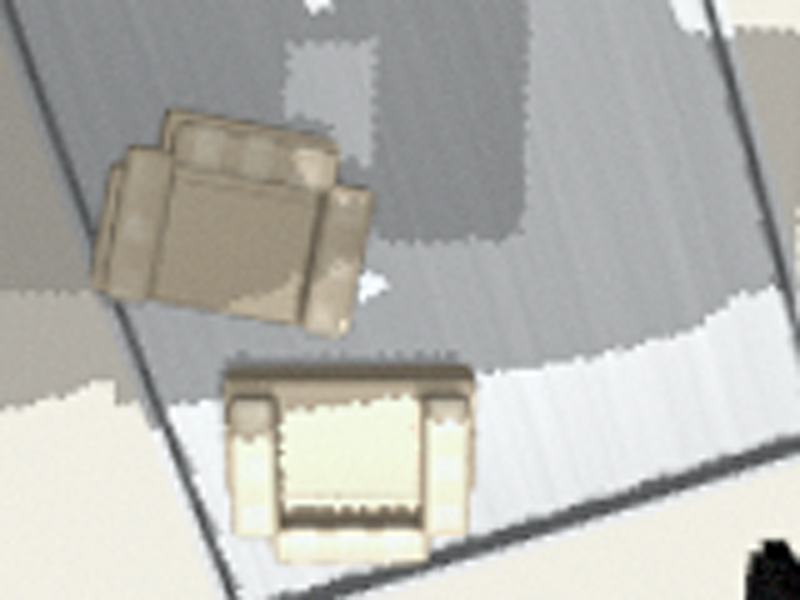

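Both models now lie flat, teeth up. The lower one in the picture (former left, centre ~(350,465)) is near the tray's far-left walls, and the upper one is at ~(240,225). Now the grasp numbers.

Run:
```python
from h import *
np.set_printoptions(precision=1,suppress=True)
c,T,s=wrist(); T=np.load("pics/T3.npy")
z=lambda p:(np.array(p)+.5)/5-.5+np.array([243,124])
R=Ro.from_euler("xyz",s["tcp_rot"]).as_matrix()
def w(p,h): return wback(c,T,z(p),h)[:,:2]
S=w([(232,470),(470,470)],37);F=w([(275,562),(428,562)],37)
print("LOW width",np.linalg.norm(S[1]-S[0]))
def tl(p): return (R.T@np.r_[p-s["eef_pos"][:2],0])[:2]
print(" tool frame sides",tl(S[0]),tl(S[1])," front",tl(F[0]),tl(F[1]))
Bk=w([(226,370),(473,368)],23);print(" back",tl(Bk[0]),tl(Bk[1]))
# upper
SR=w([(372,190),(350,335)],37);SL=w([(130,150),(98,292)],37);F=w([(172,115),(338,150)],37);B=w([(145,300),(300,325)],23)
for n,P in dict(SR=SR,SL=SL,F=F,B=B).items():
    v=P[1]-P[0];print(n,P,np.degrees(np.arctan2(v[1],v[0])))
print("up ctr (mid of SR/SL)",tl((SR.mean(0)+SL.mean(0))/2),(SR.mean(0)+SL.mean(0))/2,np.linalg.norm(SR.mean(0)-SL.mean(0)))
print("F mid",F.mean(0),"B mid",B.mean(0))
```

```text
LOW width 60.04991058678646
 tool frame sides [-48.6 -30. ] [-48.7  30. ]  front [-73.8 -19.6] [-73.9  19.8]
 back [-26.4 -32. ] [-26.   31.4]
SR [[576.8 -54.9]
 [557.1 -85.4]] -122.92519955560994
SL [[528.3 -21.6]
 [505.5 -49.6]] -129.11784022538603
F [[541.2 -18.3]
 [573.5 -42.7]] -37.0348588107691
B [[512.  -58.7]
 [545.1 -81.2]] -34.21885922382982
up ctr (mid of SR/SL) [  9.9 -27.4] [541.9 -52.9] 60.842605340419354
F mid [557.3 -30.5] B mid [528.5 -69.9]
```

Call:
carry_out(motion=[[-40,0,0,0,0.05],[-10,0,40,0,0.05],[0,0,50,0,0.05],[0,0,50,0,0.05],[0,0,40,0,0.1],[0,0,27,0,0.2],[0,0,0,0,1],[0,0,0,0,1],[0,0,0,0,1],[0,0,0,0,1],[0,0,0,0,1],[0,0,0,0,1]])

```text
t: 16.85
eef_pos: [541.2, -119.7, 30.6]
tcp_rot: [3.141, -0.0, 1.141]
ft_force: [0.4, 0.4, -0.6]
opening: 0.685
grip_force: 30.0
```

Opening 65 mm means it caught the base edge; I raise and regrip on the teeth.

Call:
carry_out(motion=[[0,0,0,0,0.2],[0,0,0,0,0.2],[0,0,-5,0,0.2],[0,0,0,0,1],[0,0,0,0,1],[0,0,0,0,1],[0,0,0,0,1],[0,0,0,0,1]])

```text
t: 17.65
eef_pos: [541.3, -119.7, 35.6]
tcp_rot: [3.141, -0.0, 1.141]
ft_force: [-0.9, -0.4, 4.5]
opening: 0.638
grip_force: 30.0
```

Call:
carry_out(motion=[[0,0,-10,0,1],[0,0,-40,0,1],[0,0,-50,0,1],[0,0,-50,0,1],[0,0,-20,-7.4,1],[0,0,0,-7.4,1],[0,0,0,-7.3,1],[-45,-5,0,0,1],[-45,-5,0,0,1],[-45,-5,0,0,1],[-45,-5,0,0,1],[0,0,0,0,1]])

```text
t: 18.85
eef_pos: [512.2, -303.1, 205.7]
tcp_rot: [3.141, 0.001, 1.523]
ft_force: [0.6, 0.7, -1.5]
opening: 0.638
grip_force: 30.0
```

Run:
```python
from h import *
c,T,s=wrist(); np.save("pics/T4.npy",T); print(s["eef_pos"],s["tcp_rot"],s["opening"])
im=c["color"][:,:,::-1].copy()
cv2.imwrite("pics/w4full.png",im)
cv2.imwrite("pics/w4.png",cv2.resize(im[0:300,120:520],None,fx=2,fy=2,interpolation=cv2.INTER_CUBIC))
```

```text
[ 512.21930393 -303.08812484  205.6743651 ] [3.14131199e+00 9.68074668e-04 1.52266799e+00] 0.6380244533566986
```

View pics/w4.png

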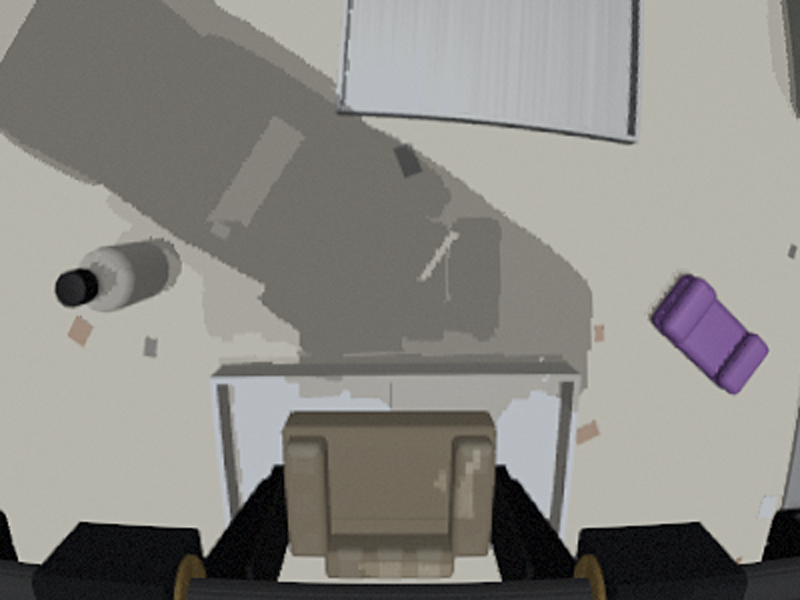

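The tote's nearest rim corners are at (212,377) and (580,375), the divider meets that wall at x=391, and the model hangs level in the gripper.

Run:
```python
from h import *
np.set_printoptions(precision=1,suppress=True)
c,T,s=wrist(); T=np.load("pics/T4.npy")
z=lambda p:(np.array(p)+.5)/2-.5+np.array([120,0])
P=wback(c,T,z([(212,376),(580,374)]),30)[:,:2];print(P,np.linalg.norm(P[1]-P[0]))
print("base",wback(c,T,z([(225,360),(572,358)]),0)[:,:2])
print("divider",wback(c,T,z([(391,384)]),30)[:,:2])
print("outer sides",wback(c,T,z([(235,530),(560,520)]),30)[:,:2])
d=P[1]-P[0];d/=np.linalg.norm(d);n=np.array([d[1],-d[0]])
ctr=P.mean(0)+n*56;print("ctr",ctr,d,np.arctan2(d[1],d[0]),"near",ctr-53*d,"far",ctr+53*d)
```

```text
[[ 409.6 -301.8]
 [ 622.7 -310.9]] 213.29765560548796
base [[ 410.  -299.4]
 [ 626.6 -308.5]]
divider [[ 512.8 -312. ]]
outer sides [[ 409.8 -402.3]
 [ 615.1 -405.5]]
ctr [ 513.8 -362.3] [ 1. -0.] -0.042538762439359966 near [ 460.9 -360.1] far [ 566.8 -364.6]
```

Call:
carry_out(motion=[[-28.5,28.3,0,0,1],[-28.5,28.3,0,0,1],[0,0,40,0,1],[0,0,40,0,1],[0,0,40,0,1],[0,0,25,0,1],[0,0,15,0,1],[0,0,5,0,1],[0,0,3,0,1],[0,0,0,0,1]])

```text
t: 19.95
eef_pos: [567.9, -358.0, 38.5]
tcp_rot: [3.14, 0.001, 1.527]
ft_force: [-0.6, 0.2, -0.1]
opening: 0.639
grip_force: 30.0
```

Call:
carry_out(motion=[[-4,-1.5,1,0,1],[0,0,1.5,0,1],[0,0,1,0,1],[0,0,0,0,1]])

```text
t: 20.35
eef_pos: [565.7, -362.4, 34.7]
tcp_rot: [3.141, 0.001, 1.527]
ft_force: [-0.7, -0.4, 4.7]
opening: 0.639
grip_force: 30.0
```

Call:
carry_out(motion=[[0,0,0,0,0.29],[0,0,0,0,0.29],[0,0,0,0,0.29],[0,0,-20,0,0.29],[0,0,-50,0,0.2],[0,0,-50,0,0],[40,0,-50,0,0],[45,0,-20,0,0],[45,0,0,0,0],[45,0,0,0,0],[45,0,0,0,0],[0,0,0,0,0]])

```text
t: 21.55
eef_pos: [574.9, -146.4, 213.3]
tcp_rot: [-3.141, -0.001, 1.531]
ft_force: [0.3, -0.8, 0.4]
opening: 1.0
grip_force: 0.0
```

Call:
carry_out(motion=[[31.8,-11.7,0,0,0.1],[31.8,-11.7,0,0,0.25],[31.8,-11.7,0,0,0.25],[0,0,12,-8.04,0.25],[0,0,12,-8.04,0.25],[0,0,12,-8.04,0.25],[0,0,12,-8.04,0.25],[0,0,12,-8.04,0.25],[0,0,12,-8.04,0.25],[0,0,12,-8.04,0.25],[0,0,0,0,0.25],[0,0,0,0,0.25]])

```text
t: 22.75
eef_pos: [544.3, -54.4, 129.2]
tcp_rot: [3.142, -0.0, 2.505]
ft_force: [-0.1, 0.1, -0.4]
opening: 0.752
grip_force: 0.0
```

Run:
```python
from h import *
c,T,s=wrist(); np.save("pics/T5.npy",T); print(s["eef_pos"],s["tcp_rot"],s["opening"])
im=c["color"].copy(); cv2.imwrite("pics/w5full.png",im[:,:,::-1])
# predicted outline of base top (z=23) & check by resin colour mask
hsv=cv2.cvtColor(im,cv2.COLOR_RGB2HSV)
ce=np.array([543.5,-49.5]);a=np.radians(54);ex=np.array([np.cos(a),np.sin(a)]);ey=np.array([-ex[1],ex[0]])
p=wproj(c,T,[[*(ce+x*ex+y*ey),23] for x,y in((24,22),(24,-22),(-24,-33),(-24,33))]);print(p.round())
x0,y0=p.min(0).astype(int)-12;x1,y1=p.max(0).astype(int)+12
h=hsv[y0:y1,x0:x1]; m=((h[...,0]>8)&(h[...,0]<30)&(h[...,1]>50)).astype(np.uint8)
n,l,st,cc=cv2.connectedComponentsWithStats(m);k=1+st[1:,4].argmax();print(st[k],cc[k]+[x0,y0],p.mean(0))
pts=np.argwhere(l==k)[:,::-1]+[x0,y0]
r=cv2.minAreaRect(pts.astype(np.float32));print(r)
q=wback(c,T,[r[0]],26);print("rect centre z26",q)
```

```text
[544.25680421 -54.40807453 129.17886313] [ 3.14157767e+00 -1.67488384e-04  2.50459447e+00] 0.7517242386786713
[[345. 175.]
 [344. 221.]
 [292. 233.]
 [290. 163.]]
[ 13   9  54  30 502] [318.43227092 171.60756972] [317.72116463 197.97842356]
((318.2491149902344, 172.0541534423828), (57.10108947753906, 25.576528549194336), 12.26477336883545)
rect centre z26 [[523.39101145 -34.1856046   26.        ]]
```

Run:
```python
import cv2,numpy as np
im=cv2.imread("pics/w5full.png")
s=(im[...,2].astype(int)-im[...,0])[140:250:3,270:370:2]
print("cols 270 step2, rows 140 step3")
for i,r in enumerate(s): print(140+3*i,"".join("#" if v>32 else "+" if v>20 else "." for v in r))
```

```text
cols 270 step2, rows 140 step3
140 ..................................................
143 ..................................................
146 ..................................................
149 ..................................................
152 ..................................................
155 ..................................................
158 ..................................................
161 ..................................................
164 ..............+...+...+.....+.....................
167 ...........++++++++++++++++++.....................
170 ...........++...+..............++.................
173 ...........+..........+.+..+.++.++..+.............
176 .............+++++++++++++++++++++................
179 ..............++++++++++++++++++++++++............
182 ..............++++++++++++++++++.+...+............
185 ...........+.+++++++++++++++++++++.+++............
188 ...........++++++++++++++++++++..+++++............
191 ...........++++++++++++++++++++...+++.............
194 ...........++++++++++++++++++++...++..............
197 ...........+++++++++
[... 265 characters left out ...]
.++++++++++++++++++++.+++++.............
215 ...........++++++++++++++++++++.+++++.............
218 ...........++++++++++++++++++++.++++..............
221 ...........++....................++++.............
224 ...........++...................+++++.............
227 .............+++++++++++++++++++..................
230 ............++++++++++++++++++++..................
233 .............+++++++++++++++++++..................
236 ............+++++++++++++++.......................
239 ..................................................
242 ..................................................
245 ..................................................
248 ..................................................
```

The outline matches the prediction (back edge col 292, front 344, centre row about 200), so I go down and grip front to back.

Call:
carry_out(motion=[[3,3.5,30,0,0.25],[0,0,40,0,0.25],[0,0,30,0,0.25],[0,0,10,0,0.25],[0,0,2.5,0,0.25],[0,0,0,0,1],[0,0,0,0,1],[0,0,0,0,1],[0,0,0,0,1],[0,0,0,0,1],[0,0,0,0,1]])

```text
t: 23.9
eef_pos: [544.3, -49.6, 17.3]
tcp_rot: [3.141, 0.001, 2.509]
ft_force: [0.0, 0.4, 7.2]
opening: 0.514
grip_force: 30.0
```

Call:
carry_out(motion=[[0,0,-10,0,1],[0,0,-40,0,1],[0,0,-50,0,1],[0,0,-50,8.04,1],[0,0,-30,8.04,1],[0,0,0,8.04,1],[0,0,0,8.04,1],[0,0,0,8.04,1],[0,0,0,8.04,1],[0,0,0,8.04,1],[-40,-10,0,0,1],[-40,-10,0,0,1]])

```text
t: 25.1
eef_pos: [519.8, -128.6, 197.1]
tcp_rot: [3.142, -0.0, 1.529]
ft_force: [0.2, -1.0, -1.0]
opening: 0.511
grip_force: 30.0
```

Call:
carry_out(motion=[[-40,-10,0,0,1],[-40,-10,0,0,1],[-40,-10,0,0,1],[-40,-10,0,0,1],[-40,-10,0,0,1],[-34,0,0,0,1],[0,0,0,0,1],[0,0,0,0,1]])

```text
t: 25.9
eef_pos: [459.4, -360.2, 196.6]
tcp_rot: [-3.141, -0.001, 1.525]
ft_force: [-0.2, 0.9, -1.1]
opening: 0.513
grip_force: 30.0
```

Call:
carry_out(motion=[[0,0,45,0,1],[0,0,45,0,1],[0,0,40,0,1],[0,0,25,0,1],[0,0,15,0,1],[0,0,7,0,1],[0,0,1.5,0,1],[0,0,1,0,1],[0,0,0,0,1]])

```text
t: 26.8
eef_pos: [460.4, -360.1, 17.9]
tcp_rot: [3.141, 0.001, 1.527]
ft_force: [-0.5, -0.2, 0.3]
opening: 0.513
grip_force: 30.0
```

Call:
carry_out(motion=[[0,0,1,0,1],[0,0,1,0,1],[0,0,0,0,1]])

```text
t: 27.1
eef_pos: [460.4, -360.2, 15.8]
tcp_rot: [3.141, 0.001, 1.527]
ft_force: [0.5, 2.3, 7.1]
opening: 0.51
grip_force: 30.0
```

In contact; release, lift away, and take the final look.

Call:
carry_out(motion=[[0,0,0,0,0.36],[0,0,0,0,0.36],[0,0,0,0,0.36],[0,0,-20,0,0.36],[0,0,-50,0,0.36],[0,0,-50,0,0.2],[0,0,-50,0,0],[0,0,-30,0,0],[40,0,0,0,0],[40,0,0,0,0],[40,0,0,0,0],[40,0,0,0,0]])

```text
t: 28.3
eef_pos: [466.8, -198.9, 215.1]
tcp_rot: [3.141, -0.0, 1.526]
ft_force: [0.5, 1.0, 0.7]
opening: 1.0
grip_force: 0.0
```

Call:
carry_out(motion=[[40,0,0,0,0],[0,0,0,0,0],[0,0,0,0,0]])

```text
t: 28.6
eef_pos: [469.0, -159.9, 215.2]
tcp_rot: [3.141, 0.0, 1.529]
ft_force: [0.1, 0.3, -0.4]
opening: 0.998
grip_force: 0.0
```

Run:
```python
from h import *
a=env.read_camera("top")["color"][125:275,200:485,::-1]
b=env.read_camera("scene")["color"][150:320,180:480,::-1]
a=cv2.resize(a,(570,300),interpolation=cv2.INTER_CUBIC);b=cv2.resize(b,(570,300),interpolation=cv2.INTER_CUBIC)
cv2.imwrite("pics/fin.png",np.vstack([a,b]));print(env.state()["ft_force"])
```

```text
[ 0.8308379   0.30328661 -0.33179213]
```

View pics/fin.png

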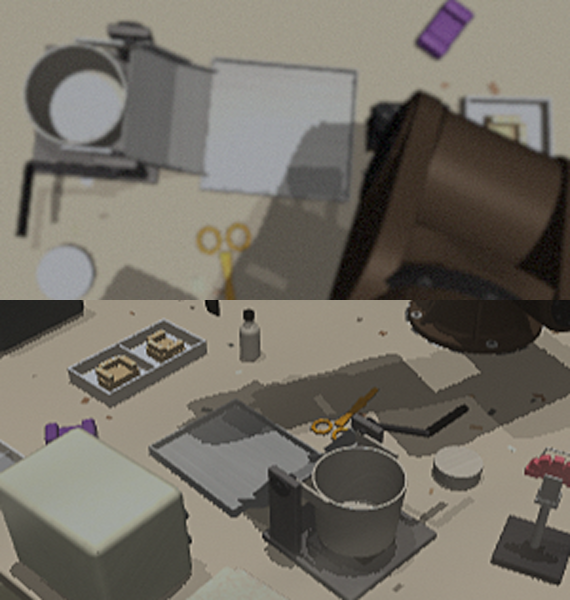

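The final picture shows one model flat in each tote compartment (about (117,370) and (165,345)), the drum upright and empty, and the bystanders in place.

```bash
python3 -c "
from cell import env
print(env.job_done())"
```

```text
the job is handed in; nothing more can be done
None
```

I tipped the drum until both models slid into the tray and stood it upright again, then set one model down in each tote compartment; the last picture shows nothing else moved, and the job is handed in at about 29 s (verdict not shown).

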